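Stamp the weighed gift box

TASK

Stamp the gift box that stands on the parcel scale: set the red hand stamp squarely inside the printed frame on its label and press the handle all the way down to its stop, hold it there for a second, then put the stamp upright into the tray pocket that fits it and let go. Press gently, with no more than 30 N, do not shove the box, make no imprint anywhere else, and leave the other things as they are.

Things in the scene. Friction and masses are not known exactly. Their poses are not given: they have to be found in the camera images.
- stamp: hand stamp, 40 x 64 mm foot, 91.5 mm tall, 0.17 kg: grey base with an open rectangular foot frame, and a red handle block with a black cap that slides down over the base against a spring. Origin: centre of the foot's underside; x along the short side, y along the long side, z up; the same either way round. It starts upright on the table, y within 0.6 rad of world x
- stamp_foot (a point): centre of the underside of the stamp's foot frame (the same point as the origin of stamp)
- stamp_grip (a point): centre of the red handle block, on the stamp's axis, 66 mm above the foot's underside when the handle is up; moves with the handle. The block is 34 mm wide (x) by 60 mm (y), from 38 to 88 mm above the foot's underside; the cap reaches 91.5 mm. The flat sides, 34 mm apart, suit a grasp from above
- stamp_handle (a joint): how far the handle is pushed down towards the foot, m: 0 = up (its rest), 0.012 = on its stop, imprint made. A spring returns it: it begins to move at about 3 N and needs about 10 N at the stop; beyond that the force rises with no further travel
- carton: small black gift box, 90 x 120 x 40 mm, 0.3 to 0.65 kg, loose on the pan of the scale. Origin: centre of its underside; x along the 90 mm side, y along the 120 mm side, z up
- label (a point): centre of the printed frame on the white label on top of the box, at its surface: 40.5 mm above the box's origin, 10 mm off centre towards its +y. The label is 64 x 88 mm; the thin red frame measures 52 mm (box x) by 76 mm (box y) inside, so the stamp's long side goes along the box's y, either way round
- scale: parcel scale, fixed: grey case 126 x 166 mm, steel pan 120 x 160 mm whose top is 50 mm above the table when unloaded. The pan is sprung: it sinks some millimetres under the box and more under a push, by an amount not stated. Origin: centre of its underside on the table; y along its long side. It stands to the robot's right
- tray: wooden stamp tray, fixed, 76 (x) x 180 (y) x 22 mm; origin: centre of its underside. Along y it has three pockets 12 mm deep: a 50 x 74 mm rectangle for the stamp, centred at y = -43 mm; an empty 32 mm square at y = +20 mm; a round one at y = +64 mm, with a small red ink bottle fixed in it that stands 33 mm above the tray's top. It lies to the robot's left
- tray_hole0 (a point): centre of the mouth of the tray's rectangular pocket, at the tray's top face, 22 mm above the table. The pocket measures 50 mm along the tray's x and 74 mm along its y (5 mm clearance all round for the stamp, either way round); its floor lies 12 mm below the mouth
- glue_yellow: yellow squeeze bottle of glue with red tip, 57 mm wide, 174 mm tall, standing at the back right; origin at the centre of its underside; a bystander
- glue_white: white squeeze bottle of glue with red tip, 49 mm wide, 139 mm tall, standing at the back right; origin at the centre of its underside; a bystander
- marker: felt marker with blue cap, 136 x 17 mm, lying at the front right; origin under its centre; a bystander
- parts_case: blue parts case with its lid shut, a fixed obstacle between tray and scale: 260 mm along world x, 170 mm along y, 55 mm high. Origin: centre of its underside

How it is judged:
By the outcome, as a careful person would: the job done as asked, in the order asked, and still so for the second after the job is handed in, with the robot touching nothing.
It also fails if it takes over 53 s, if anything falls off the work surface, if the arm or the gripper's body presses on something with over 40 N, if the wrist force passes 120 N, or if a joint passes its speed limit or range.

ROBOT

A 6-joint arm with a two-finger parallel gripper is mounted at the origin on a cart in front of the work surface, level with it; the furniture and walls round the work are solid. World frame = base frame: x ahead of the robot, y to its left, z up, the work surface at z = 0. Lengths are in m, angles in rad, forces in N, time in s.
With the tool pointing down it reaches from about 0.25 to 0.775 m from the base axis. Payload 8.9 kg.
Tool frame: the origin (TCP) lies at the very end of the fingers, on their centre line; the grasp point (between the pads) lies r.tcp_to_grasp behind it (r.tcp_to_grasp is the distance from the TCP to the grasp point, in m); z points along the fingers, y is the line along which they close (so a half turn about z gives the same grasp; the last joint's range is limited). The gripper opens to 85 mm and grips with 20 to 120 N. Pads are 22 mm wide; open, the fingers measure 114 mm over their backs; the gripper's body (76 mm by 85 mm) begins 54 mm behind the grasp point. The pads swing forward as they close: fully open they stand 13 mm farther back than shut.
Start: joints at [-1.281, 0.291, -0.153, 1.127, 0, 1.431], TCP at [0.218, -0.477, 0.231] pointing down, gripper open.
Joint ranges: [-2.52, 2.52], [-0.91, 1.74], [-1.3, 1.37], [-1.96, 2.02], [-1.52, 1.47], [-3.14, 3.14]. Speed limits (rad/s): [2.22, 2.22, 2.79, 3.14, 3.14, 3.14].

INTERFACE

Orientations are given as a unit quaternion [x, y, z, w].
In Python, from station import r gives the robot as it stands.
- The arm moves only by the shell command python3 jog.py 'ROWS' [OPENING] [FORCE]. ROWS is a JSON list of rows, 1 to 12 of them, each of 4 numbers: dx, dy, dz in m, then a turn about the tool's z in rad; each row is the pose to reach, as a shift and turn from the pose commanded when the command began, along the tool's axes at that moment; what a row does not reach only later rows make up. A row lasts 1/10 s, in which the tool goes at most 0.05 m and 0.15 rad, less where a joint would pass 70% of its speed; a pose out of reach is approached as far as the arm can. OPENING is the opening from 0.0 (shut) to 1.0 (fully open), set as the command begins (- or left out keeps the last). The fingers move at their own pace and stop on an object; FORCE is the grip in N (left out, the last holds). Time passes only in rows, so rows that do not move let the fingers close. It prints the time, the measured TCP pose, the force, the opening and the grip force at its end.
- r.state(): the state, without advancing time (a new reading comes with each control period).
- r.read_camera(name): name is "scene" or "side" or "wrist"; returns a dict with "frame" (400x640x3 uint8, blue, green, red), "intrinsics" (3x3 intrinsics, pixels), "distortion" ([k1, k2, p1, p2, k3] as OpenCV has them; the pictures are not rectified), "R" (3x3) and "t" (3): a world point X has camera coordinates R X + t. Camera axes: x right, y down, z forward; pixel columns grow to the right and rows downward; lengths in m; the calibration is good to about 2 mm. A picture is of the moment at which its call begins. There is no depth.
- r.finish_job(): hands the job in; it is judged then, once.
The state is a dict: "time_s": time; "qpos": joint angles; "dq": joint speeds; "tau": joint torques, N m; "position": TCP position; "eef_rot": TCP orientation; "wrist_force": force on the tool from outside, world axes, zero at the start; "ft_torque": the same for the moment, N m; "gripper_width": opening from 0.0 (shut) to 1.0 (fully open); "grasp_force": force on a finger pad.
Only numpy, scipy, OpenCV 4.12 (cv2) and the standard library are available. Lean on these libraries where they do the work, as an engineer would, in place of code of your own. Each camera call takes 0.05 s, during which the arm holds its last target. There are 200 camera calls.

## Working session

There is one attempt and no reset: what is moved stays moved. The work goes in short steps, Python scripts to look and compute and a shell command to move; the robot and the scene stay as the last step left them, time stands still between calls to the robot, and variables do not carry over. Pictures are saved under pics/ and viewed, at most 10 in all, crops included, and the job is handed in when it is done.

```bash
ls; mkdir -p pics; python3 - <<'E'
from station import r
import cv2
for n in("scene","side"):
    c=r.read_camera(n); cv2.imwrite(f"pics/{n}0.png",c["frame"]); print(n,c["intrinsics"],c["distortion"],c["R"],c["t"])
s=r.state(); print(s, r.tcp_to_grasp)
E
```

```text
jog.py
pics
station.py
scene [[378.02422128   0.         319.33456608]
 [  0.         378.02422128 202.08201435]
 [  0.           0.           1.        ]] [0.01868371 0.         0.         0.         0.        ] [[ 0.72460317 -0.68897342 -0.01630557]
 [-0.51073054 -0.52095641 -0.68392889]
 [ 0.46271434  0.5039048  -0.72936643]] [-0.36535771  0.34503196  0.64604083]
side [[413.88781912   0.         316.48648736]
 [  0.         413.88781912 192.03977976]
 [  0.           0.           1.        ]] [-0.0328219  0.         0.         0.         0.       ] [[ 0.99969198  0.01905078  0.01590631]
 [ 0.02462406 -0.68136641 -0.73152818]
 [-0.00309815  0.73169453 -0.68162564]] [-0.55581024  0.05505821  1.17711666]
{'time_s': 0.1, 'qpos': array([-1.28131652e+00,  2.91207468e-01, -1.54044021e-01,  1.12667651e+00,
        6.42080405e-06,  1.43146886e+00]), 'dq': array([ 0.00020616, -0.00132844,  0.00068759, -0.00065422, -0.00078958,
        0.00159558]), 'tau': array([ 4.27721207e-04, -5.37981462e+01,  3.31917679e+01,  9.30983922e-03,
       -3.12489519e-04, -2.75359021e-06]), 'position': array([ 0.21817106, -0.47710512,  0.23080083]), 'eef_rot': array([ 9.77103297e-01,  2.12764724e-01, -3.92395084e-05, -5.64482414e-04]), 'wrist_force': array([-0.43442623, -0.34340101,  0.6988692 ]), 'ft_torque': array([ 0.04230611,  0.02145605, -0.01880946]), 'grasp_force': 0.0, 'gripper_width': 0.998456170789395} 0.0187
```

View pics/scene0.png

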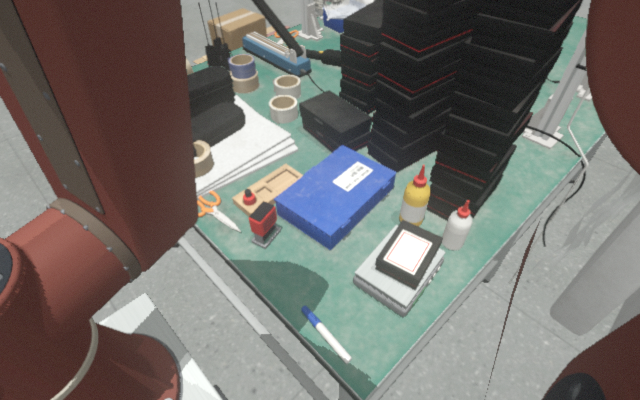

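View pics/side0.png

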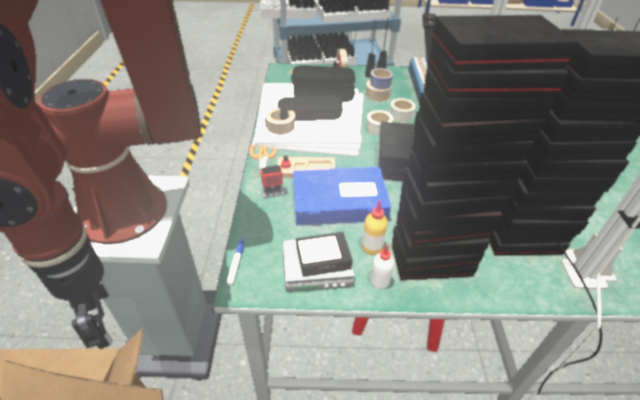

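The scene view shows the stamp at about (263,222), the label at (408,249) and the tray pocket near (262,193). The side view shows the stamp at (271,180), the label at (321,250) and the tray at (307,164). Next I triangulate these roughly.

```bash
cat > h.py <<'E'
import numpy as np, cv2
from station import r
def rays(c,px):
    u=cv2.undistortPoints(np.array(px,float).reshape(-1,1,2),c["intrinsics"],np.array(c["distortion"]))[:,0]
    d=np.c_[u,np.ones(len(u))]@c["R"]; return -c["R"].T@c["t"], d/np.linalg.norm(d,axis=1)[:,None]
def plane(c,px,z):
    o,d=rays(c,px); return o+d*((z-o[2])/d[:,2])[:,None]
def tri(cs,pxs):
    A=np.zeros((3,3));b=np.zeros(3);L=[]
    for c,p in zip(cs,pxs):
        o,d=rays(c,[p]);P=np.eye(3)-np.outer(d[0],d[0]);A+=P;b+=P@o;L.append((P,o))
    X=np.linalg.solve(A,b); return X,[np.linalg.norm(P@(X-o)) for P,o in L]
def project(c,X):
    return cv2.projectPoints(np.array(X,float).reshape(-1,1,3),cv2.Rodrigues(c["R"])[0],c["t"],c["intrinsics"],np.array(c["distortion"]))[0][:,0]
def blob(m,near):
    "largest contour of mask m having its centre within 45 px of near"
    cs=cv2.findContours(m.astype(np.uint8),cv2.RETR_EXTERNAL,cv2.CHAIN_APPROX_NONE)[0]
    cs=[k for k in cs if np.hypot(*(k[:,0].mean(0)-near))<45]
    return max(cs,key=cv2.contourArea)
def cen(k):
    m=cv2.moments(k); return np.array([m['m10']/m['m00'],m['m01']/m['m00']])
E
python3 - <<'E'
from h import *
np.set_printoptions(precision=4,suppress=True)
cs=[r.read_camera(n) for n in("scene","side")]
L=[];S=[]
for c,l,s in zip(cs,[(408,249),(321,250)],[(263,220),(271,178)]):
    f=c["frame"].astype(int); b,g,R=f[...,0],f[...,1],f[...,2]
    w=blob((f.min(2)>150),l); q=cv2.minAreaRect(w); L.append(np.array(q[0])); print(q,cv2.contourArea(w))
    k=blob((R>100)&(g<80)&(b<80),s); S.append(cen(k)); print("stamp",cv2.boundingRect(k),S[-1])
    hull=cv2.approxPolyDP(w,4,True)[:,0]; print("label corners", plane(c,hull,0.086))
print(tri(cs,L)); print(tri(cs,S))
for c,s in zip(cs,[[(263,192),(249,199),(277,188)],[(307,164)]]): print(plane(c,s,0.022))
E
```

```text
((401.1538391113281, 262.7691955566406), (123.69815063476562, 78.21272277832031), 33.6900634765625) 3180.5
stamp (250, 208, 26, 28) [264.4198 223.1807]
label corners [[ 0.4923 -0.0815  0.086 ]
 [ 0.5181 -0.1102  0.086 ]
 [ 0.4983 -0.1254  0.086 ]
 [ 0.4733 -0.1245  0.086 ]
 [ 0.454  -0.1503  0.086 ]
 [ 0.4709 -0.264   0.086 ]
 [ 0.459  -0.2578  0.086 ]
 [ 0.4457 -0.1605  0.086 ]
 [ 0.457  -0.2638  0.086 ]
 [ 0.5367 -0.2574  0.086 ]
 [ 0.5428 -0.275   0.086 ]
 [ 0.5447 -0.2562  0.086 ]
 [ 0.5727 -0.259   0.086 ]
 [ 0.5986 -0.246   0.086 ]
 [ 0.5864 -0.2784  0.086 ]
 [ 0.5805 -0.2604  0.086 ]
 [ 0.5653 -0.2641  0.086 ]
 [ 0.5731 -0.2806  0.086 ]
 [ 0.5294 -0.282   0.086 ]
 [ 0.5215 -0.266   0.086 ]
 [ 0.524  -0.2962  0.086 ]
 [ 0.5475 -0.2994  0.086 ]
 [ 0.5441 -0.2848  0.086 ]
 [ 0.581  -0.3031  0.086 ]
 [ 0.6064 -0.2915  0.086 ]
 [ 0.6211 -0.2995  0.086 ]
 [ 0.6288 -0.2555  0.086 ]
 [ 0.6047 -0.2487  0.086 ]
 [ 0.616  -0.2296  0.086 ]
 [ 0.5029 -0.2509  0.086 ]
 [ 0.488  -0.1708  0.086 ]
 [ 0.6055 -0.1328  0.086 ]
 [ 0.5676 -0.1184  0.086 ]
 [ 0.5481 -0.1322  0.086 ]
 [ 0.5622 -0.1095  0.086 ]
 [ 0.5458 -0.1046  0.086 ]
 [ 0.5684 -0.0733  0.086 ]]Traceback (most recent call last):
  File "<stdin>", line 7, in <module>
  File "h.py", line 19, in blob
    return max(cs,key=cv2.contourArea)
ValueError: max() iterable argument is empty
```

```bash
python3 - <<'E'
from h import *
np.set_printoptions(precision=4,suppress=True)
cs=[r.read_camera(n) for n in("scene","side")]
L=[];S=[]
for c,l,s in zip(cs,[(408,249),(321,250)],[(263,220),(271,178)]):
    f=c["frame"].astype(int); b,g,R=f[...,0],f[...,1],f[...,2]
    w=blob((f.min(2)>200),l); L.append(cen(w)); print(cv2.contourArea(w),L[-1])
    k=blob((R>g+60)&(R>b+60),s); S.append(cen(k)); print("stamp",cv2.boundingRect(k),S[-1])
    hull=cv2.approxPolyDP(cv2.convexHull(w),4,True)[:,0]; print("label corners", plane(c,hull,0.086))
print(tri(cs,L)); print(tri(cs,S))
for c,s in zip(cs,[[(263,192),(249,199),(277,188)],[(307,164)]]): print(plane(c,s,0.022))
big=np.hstack([cv2.resize(cs[0]["frame"][150:260,200:310],(400,400),interpolation=2),cv2.resize(cs[1]["frame"][120:220,240:340],(400,400),interpolation=2)])
cv2.imwrite("pics/tray.png",big)
E
```

```text
1178.5 [390.0727 275.411 ]
stamp (249, 207, 26, 29) [259.1576 223.679 ]
label corners [[ 0.6148 -0.2419  0.086 ]
 [ 0.4699 -0.2604  0.086 ]
 [ 0.4554 -0.1516  0.086 ]
 [ 0.6019 -0.1331  0.086 ]]
843.0 [318.8843 249.1435]
stamp (261, 170, 22, 16) [270.3493 176.1348]
label corners [[ 0.6025 -0.1503  0.086 ]
 [ 0.6134 -0.2112  0.086 ]
 [ 0.5256 -0.2255  0.086 ]
 [ 0.5179 -0.1626  0.086 ]]
(array([ 0.5515, -0.165 ,  0.0261]), [np.float64(0.022888920061729334), np.float64(0.022888920061729396)])
(array([0.4154, 0.1033, 0.0512]), [np.float64(0.004704920049826172), np.float64(0.004704920049826231)])
[[0.4951 0.1971 0.022 ]
 [0.455  0.2021 0.022 ]
 [0.5296 0.1834 0.022 ]]
[[0.5216 0.2065 0.022 ]]
```

View pics/tray.png

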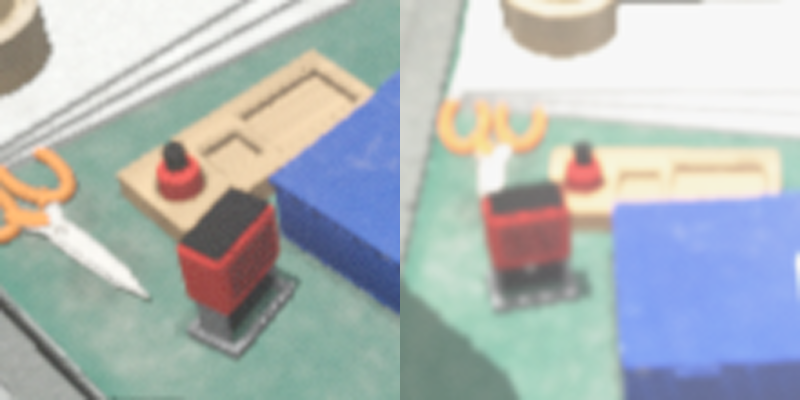

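Crop: the stamp stands upright with its cap at scene px (264,207), next to the blue case. The tray lies along world x with the ink bottle at the near end, and its pocket at the far end is centred near scene px (283,177) and side px (320,164). I'll move above the label for a wrist view.

```bash
cat >> h.py <<'E'
from scipy.spatial.transform import Rotation as Ro
def go(xyz,yaw):
    "tool-frame shift and turn from the present pose to a TCP at xyz, tool x axis at world heading yaw"
    s=r.state(); R=Ro.from_quat(s["eef_rot"]).as_matrix(); psi=np.arctan2(R[1,0],R[0,0])
    t=(psi-yaw+np.pi)%(2*np.pi)-np.pi
    print("go",np.round(R.T@(np.array(xyz)-s["position"]),4),"turn",round(t,4),"psi",round(psi,4))
def snap(n,name):
    c=r.read_camera(n); cv2.imwrite(f"pics/{name}.png",c["frame"]); return c
E
python3 - <<'E'
from h import *
c=r.read_camera("wrist"); print(c["intrinsics"],c["R"],c["t"],"campos",-c["R"].T@c["t"])
go((0.53,-0.19,0.30),-0.1)
E
```

```text
[[305.42812862   0.         320.84313327]
 [  0.         305.42812862 201.17872645]
 [  0.           0.           1.        ]] [[ 4.13764022e-01 -9.10384038e-01 -4.87496453e-04]
 [-8.60277178e-01 -3.91165848e-01  3.26974704e-01]
 [-2.97863243e-01 -1.34870986e-01 -9.45032965e-01]] [-0.52554085 -0.04224821  0.38160113] campos [ 0.29476968 -0.44350314  0.37418355]
go [ 0.403  -0.1317 -0.0688] turn 0.5288 psi 0.4288
```

```bash
python3 jog.py '[[0.04,-0.013,-0.007,0.06],[0.08,-0.026,-0.014,0.12],[0.12,-0.039,-0.02,0.18],[0.16,-0.052,-0.027,0.24],[0.2,-0.065,-0.034,0.3],[0.24,-0.078,-0.04,0.36],[0.28,-0.09,-0.048,0.42],[0.32,-0.105,-0.055,0.48],[0.36,-0.12,-0.06,0.53],[0.42,-0.13,-0.06,0.53],[0.435,-0.13,-0.06,0.53],[0.435,-0.13,-0.06,0.53]]' 1.0; python3 - <<'E'
from h import *
c=snap("wrist","w1"); s=r.state(); print(s["position"],s["dq"].round(3)); go((0.565,-0.187,0.29),-0.1)
E
```

```text
time_s: 1.55
position: [0.5622, -0.1762, 0.2906]
eef_rot: [0.999, -0.049, 0.0, -0.0]
wrist_force: [-0.3, 0.0, 0.3]
gripper_width: 0.998
grasp_force: 0.0
[ 0.56072247 -0.17726729  0.29068074] [-0.037 -0.026 -0.033  0.002 -0.007 -0.015]
go [0.0052 0.0093 0.0007] turn 0.0013 psi -0.0987
```

View pics/w1.png

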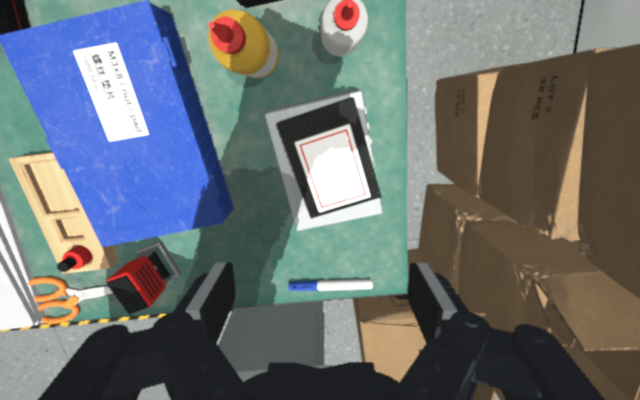

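The wrist view shows the label at (333,170) inside the black box, its long side roughly upright in the image. The stamp is at (140,275) and the pocket at (48,190). I measure the label here, then from a second place on the way to the stamp.

```bash
cat >> h.py <<'E'
def label(c,near,z=None):
    "corners of white label (sub-pixel line fit) and red frame"
    f=cv2.GaussianBlur(c["frame"],(3,3),0).astype(int)
    k=blob(f.min(2)>120,near); h=cv2.convexHull(k)
    q=cv2.approxPolyDP(h,0.06*cv2.arcLength(h,True),True)[:,0]
    b,g,R=f[...,0],f[...,1],f[...,2]; m=np.zeros(b.shape,np.uint8); cv2.drawContours(m,[h],-1,1,-1); m=cv2.erode(m,np.ones((3,3)))
    rp=np.argwhere((R-np.maximum(g,b)>25)&(m>0))[:,::-1].astype(np.float32)
    return q,cv2.convexHull(rp)[:,0],rp
def rect(c,px,z):
    P=plane(c,px,z)[:,:2].astype(np.float32); (x,y),(w,h),a=cv2.minAreaRect(P); a=np.radians(a)
    if w<h: w,h,a=h,w,a+np.pi/2
    a=(a+np.pi/2)%np.pi-np.pi/2
    return np.round([x,y,w,h,a],4)
E
cat > m1.py <<'E'
from h import *
import pickle,sys
name,near=sys.argv[1],(int(sys.argv[2]),int(sys.argv[3]))
c=snap("wrist",name); q,fr,rp=label(c,near); print("corners",q.tolist(),"nred",len(rp))
for z in(.08,.084,.088): print(z,"label",rect(c,q,z),"frame",rect(c,fr,z))
pickle.dump((c,q,fr),open(name+".pkl","wb"))
E
python3 m1.py w2 333 170; python3 -c "
from h import *
go((0.50,-0.06,0.29),-0.1)"
```

```text
corners [[347, 122], [369, 195], [318, 211], [293, 141]] nred 326
0.08 label [ 0.5617 -0.1914  0.091   0.0655  0.2231] frame [ 0.5623 -0.1913  0.0825  0.0589  0.2159]
0.084 label [ 0.5625 -0.1913  0.09    0.0648  0.2256] frame [ 0.5632 -0.1912  0.0816  0.0582  0.2159]
0.088 label [ 0.5634 -0.1912  0.089   0.064   0.2256] frame [ 0.5641 -0.1912  0.0807  0.0575  0.2159]
go [-0.0713 -0.1115  0.0009] turn 0.0 psi -0.1
```

```bash
python3 jog.py '[[-0.02,-0.03,0,0],[-0.04,-0.06,0,0],[-0.06,-0.09,0,0],[-0.07,-0.11,0,0],[-0.07,-0.11,0,0],[-0.07,-0.11,0,0]]'; python3 - <<'E'
from h import *
import pickle
np.set_printoptions(precision=4,suppress=True)
c0,q0,f0=pickle.load(open("w2.pkl","rb"))
c=snap("wrist","w3"); near=project(c,[0.563,-0.191,0.086])[0]; q,fr,rp=label(c,near)
for z in(.084,.088): print(z,"label",rect(c,q,z),"frame",rect(c,fr,z))
for p in q:
    o=min(q0,key=lambda a:np.linalg.norm(plane(c0,[a],.086)-plane(c,[p],.086))); print(*tri([c0,c],[o,p]))
# stamp cap (dark top) and pocket in this view
cv2.imwrite("pics/w3big.png",cv2.resize(c["frame"][100:330,0:330],None,fx=2,fy=2,interpolation=2))
s=[0.415,0.105,0.09]; print("stamp px",project(c,[s,[.51,.2,.022]])); go((0.44,0.10,0.29),-0.1)
pickle.dump((c,q,fr),open("w3.pkl","wb"))
E
```

```text
time_s: 2.25
position: [0.501, -0.0626, 0.2917]
eef_rot: [0.999, -0.051, 0.0, 0.0]
wrist_force: [0.9, -0.4, 0.0]
gripper_width: 0.997
grasp_force: 0.0
0.084 label [ 0.5635 -0.1937  0.0895  0.0656  0.2209] frame [ 0.5635 -0.1934  0.0818  0.0578  0.2193]
0.088 label [ 0.5637 -0.1923  0.0885  0.0649  0.2209] frame [ 0.5637 -0.192   0.0809  0.0572  0.2193]
[ 0.6135 -0.2126  0.0915] [np.float64(0.0008934994307177971), np.float64(0.0008934994307179752)]
[ 0.5286 -0.2318  0.0916] [np.float64(0.0001398600074098516), np.float64(0.00013986000741005264)]
[ 0.5137 -0.17    0.0895] [np.float64(7.261245466412681e-05), np.float64(7.261245466410453e-05)]
[ 0.5997 -0.1508  0.0889] [np.float64(0.00012209688699416578), np.float64(0.00012209688699390745)]
stamp px [[195.2916 251.9565]
 [130.5305 173.7279]]
go [-0.0776 -0.1558  0.0014] turn -0.0021 psi -0.1021
```

View pics/w3big.png

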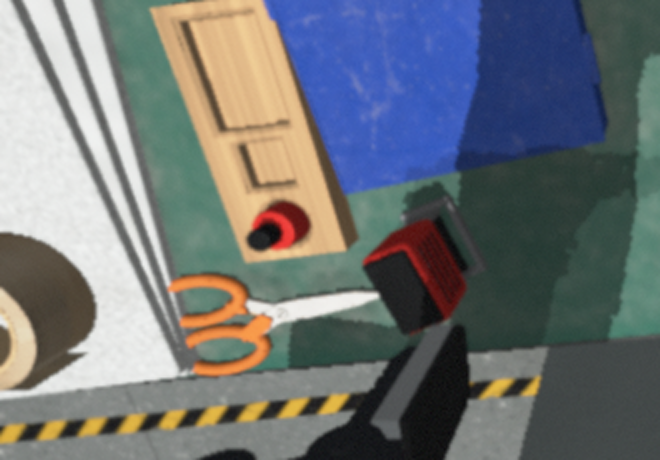

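The view shows the stamp with its cap at crop (410,285), the tray at the left with its pocket at crop (240,75), and the scissors tip close to the stamp. The label triangulates to z≈0.090, at (0.5637,-0.1915) with yaw 0.22. Now I go above the stamp.

```bash
python3 jog.py '[[-0.02,-0.04,0,0],[-0.04,-0.08,0,0],[-0.06,-0.12,0,0],[-0.077,-0.155,0,0],[-0.077,-0.155,0,0],[-0.077,-0.155,0,0]]'; python3 - <<'E'
from h import *
c=snap("wrist","w4"); cv2.imwrite("pics/w4big.png",cv2.resize(c["frame"][20:320,150:550],None,fx=2,fy=2,interpolation=2))
import pickle; pickle.dump(c,open("w4.pkl","wb"))
E
```

```text
time_s: 2.9
position: [0.4388, 0.0598, 0.2915]
eef_rot: [0.999, -0.027, 0.0, -0.017]
wrist_force: [0.2, 0.1, 0.1]
gripper_width: 1.002
grasp_force: 0.0
```

View pics/w4big.png

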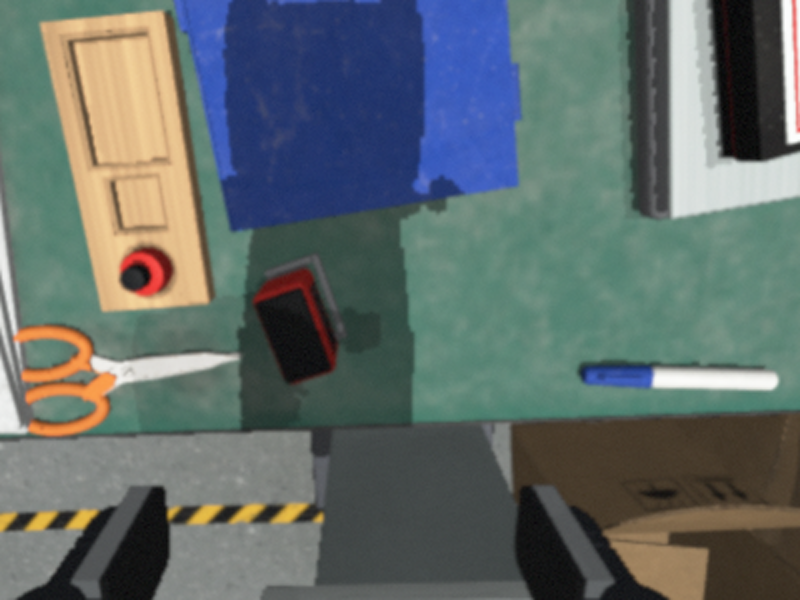

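In this crop the cap quad is centred at about (297,335), the tray is fully visible with its pocket at (122,100), and the case corner is at (230,230). I measure the cap, tray and case with masks in w3, w4 and a fresh view.

```bash
cat > m2.py <<'E'
from h import *
import pickle
np.set_printoptions(precision=4,suppress=True)
def quad(k,e=0.04):
    h=cv2.convexHull(k); return cv2.approxPolyDP(h,e*cv2.arcLength(h,True),True)[:,0]
def feats(c):
    f=c["frame"].astype(int); b,g,R=f[...,0],f[...,1],f[...,2]
    sp,tp=project(c,[[0.41,0.102,0.09],[.49,.185,.022]])
    red=(R>g+45)&(R>b+45)
    cap=blob((f.max(2)<52),sp)
    wood=blob(((R>b+25)&(g>b+8)&(R<g+70)&(R>90)).astype(np.uint8),tp)
    case=((b>R+60)&(b>g+40))
    return quad(cap),quad(wood,.03),cv2.boundingRect(cap),case
if __name__=="__main__":
    s=r.state(); print(s["position"],s["eef_rot"],s["dq"])
    c3=pickle.load(open("w3.pkl","rb"))[0]; c4=pickle.load(open("w4.pkl","rb")); c5=snap("wrist","w5"); pickle.dump(c5,open("w5.pkl","wb"))
    Q=[]
    for c in(c3,c4,c5):
        q,w,bb,cs=feats(c); Q.append((q,w)); print("cap",q.tolist(),rect(c,q,.0915),"tray",w.tolist(),rect(c,w,.022))
    for i,z in((0,.09),(1,.022)):
        for p in Q[0][i]:
            o=min(Q[2][i],key=lambda a:np.linalg.norm(plane(c5,[a],z)-plane(c3,[p],z))); print(i,*tri([c3,c5],[p,o]))
E
python3 m2.py
```

```text
[0.4391 0.0596 0.2914] [ 0.9995 -0.0271  0.0004 -0.0168] [-0.0047  0.0074  0.0043  0.     -0.0021  0.0032]
cap [[199, 226], [221, 258], [204, 266], [183, 235]] [0.4225 0.0946 0.0495 0.0257 0.3606] tray [[75, 104], [129, 97], [172, 225], [122, 230]] [0.5176 0.2028 0.1795 0.075  0.0212]
cap [[300, 165], [314, 204], [293, 211], [276, 173]] [0.4212 0.0964 0.0503 0.0297 0.2746] tray [[231, 25], [256, 166], [201, 175], [170, 31]] [0.5179 0.2    0.1798 0.0796 0.0255]
cap [[299, 165], [314, 204], [294, 212], [276, 174]] [0.4213 0.0952 0.0508 0.0291 0.3388] tray [[230, 25], [256, 167], [201, 175], [169, 32]] [0.5182 0.201  0.1788 0.0795 0.039 ]
0 [0.4509 0.0896 0.0947] [np.float64(0.0005311453038343823), np.float64(0.0005311453038344171)]
0 [0.4001 0.0763 0.0854] [np.float64(0.0005759302296756175), np.float64(0.000575930229675557)]
0 [0.3899 0.1018 0.0834] [np.float64(0.00043064308524335906), np.float64(0.00043064308524333586)]
0 [0.4377 0.1186 0.0832] [np.float64(0.0008806739519694457), np.float64(0.0008806739519693873)]
1 [0.6066 0.2442 0.0193] [np.float64(2.4872879556383945e-05), np.float64(2.4872879556346425e-05)]
1 [0.6069 0.1642 0.0334] [np.float64(0.00034002919628017017), np.float64(0.0003400291962800714)]
1 [0.4384 0.1514 0.0441] [np.float64(0.0015308810001282223), np.float64(0.001530881000128464)]
1 [0.4284 0.2367 0.0237] [np.float64(0.000750565312417517), np.float64(0.0007505653124176525)]
```

```bash
python3 - <<'E'
from h import *
s=r.state(); print(s["qpos"].round(3)); go((0.4388,0.10,0.29),-0.1)
E
python3 jog.py '[[0,0,0,0],[0,0,0,0]]'; python3 -c "
from h import *
s=r.state(); print(s['qpos'].round(3),s['tau'].round(1))"
```

```text
[-0.056  0.102 -0.234  1.235  0.034  3.14 ]
go [-0.0025 -0.0403  0.0026] turn 0.0457 psi -0.0543
time_s: 3.2
position: [0.4387, 0.06, 0.2912]
eef_rot: [0.999, -0.027, -0.0, -0.017]
wrist_force: [-0.5, 0.2, 0.1]
gripper_width: 1.001
grasp_force: 0.0
[-0.055  0.101 -0.235  1.236  0.034  3.141] [ -0.1 -41.3  34.1   0.    0.1  -0. ]
```

Joint 6 is at its limit (q6 = q1+π−psi). I turn to psi≈0.3 and take a closer look above the stamp.

```bash
python3 jog.py '[[0,0,0,-0.13],[0,0,0,-0.26],[0,0,0,-0.36],[0,0,0,-0.36]]'; python3 - <<'E'
from h import *
s=r.state(); print(s["qpos"].round(3),s["eef_rot"].round(4)); go((0.41,0.095,0.20),0.33)
E
```

```text
time_s: 3.6
position: [0.4384, 0.0603, 0.2912]
eef_rot: [0.988, 0.154, 0.003, -0.017]
wrist_force: [0.5, -0.0, 0.3]
gripper_width: 1.0
grasp_force: 0.0
[-0.054  0.101 -0.235  1.236  0.034  2.779] [ 0.988   0.1535  0.0031 -0.0168]
go [-0.0176 -0.0387  0.0923] turn -0.0219 psi 0.3081
```

The tool has kept a 2° tilt from hitting the joint-6 stop. I can undo it at the opposite stop (q6=−3.14), where the mirrored motion tilts it back, and there's enough time for that.

```bash
R='x'; python3 jog.py '[[0,0,0,-0.15],[0,0,0,-0.3],[0,0,0,-0.45],[0,0,0,-0.6],[0,0,0,-0.75],[0,0,0,-0.9],[0,0,0,-1.05],[0,0,0,-1.2],[0,0,0,-1.35],[0,0,0,-1.5],[0,0,0,-1.65],[0,0,0,-1.8]]' >/dev/null; python3 jog.py '[[0,0,0,-0.15],[0,0,0,-0.3],[0,0,0,-0.45],[0,0,0,-0.6],[0,0,0,-0.75],[0,0,0,-0.9],[0,0,0,-1.05],[0,0,0,-1.2],[0,0,0,-1.35],[0,0,0,-1.5],[0,0,0,-1.65],[0,0,0,-1.8]]' >/dev/null;  python3 jog.py '[[0,0,0,-0.15],[0,0,0,-0.3],[0,0,0,-0.45],[0,0,0,-0.6],[0,0,0,-0.75],[0,0,0,-0.9],[0,0,0,-1.05],[0,0,0,-1.2],[0,0,0,-1.35],[0,0,0,-1.5],[0,0,0,-1.65],[0,0,0,-1.8]]' >/dev/null;  python3 jog.py '[[0,0,0,-0.15],[0,0,0,-0.3],[0,0,0,-0.45],[0,0,0,-0.5]]'; python3 - <<'E'
from h import *
s=r.state(); print(s["qpos"].round(3),s["eef_rot"].round(4)); go((0.44,0.02,0.29),-0.1)
E
```

```text
time_s: 7.6
position: [0.4384, 0.0604, 0.2913]
eef_rot: [0.999, -0.037, -0.0, -0.017]
wrist_force: [-0.2, -0.1, -0.7]
gripper_width: 0.996
grasp_force: 0.0
[-0.054  0.101 -0.235  1.236  0.034 -3.121] [ 9.992e-01 -3.710e-02 -2.000e-04 -1.700e-02]
go [ 0.0046  0.0402 -0.0001] turn 0.0259 psi -0.0741
```

```bash
python3 jog.py '[[0,0.03,0,0],[0,0.06,0,0],[0,0.06,0,0],[0,0.06,0,0]]'; python3 - <<'E'
from h import *
s=r.state(); print(s["qpos"].round(4),Ro.from_quat(s["eef_rot"]).as_matrix()[:,2].round(4))
E
```

```text
time_s: 8.0
position: [0.4368, 0.0287, 0.2893]
eef_rot: [0.998, -0.056, -0.001, -0.005]
wrist_force: [-0.2, -0.2, 0.3]
gripper_width: 1.0
grasp_force: 0.0
[-0.1094  0.0958 -0.2457  1.2314  0.0102 -3.1391] [-9.000e-04  1.030e-02 -9.999e-01]
```

Works: the tilt has dropped from 0.034 to 0.010. I push once more in the same direction.

```bash
python3 jog.py '[[0,0.022,0,0],[0,0.022,0,0],[0,0.022,0,0]]'; python3 - <<'E'
from h import *
s=r.state(); print(s["qpos"].round(4),Ro.from_quat(s["eef_rot"]).as_matrix()[:,2].round(4))
go((0.415,0.095,0.20),0.33+np.pi)
E
```

```text
time_s: 8.3
position: [0.4359, 0.019, 0.289]
eef_rot: [0.998, -0.063, -0.001, 0.0]
wrist_force: [-0.2, -0.2, 0.8]
gripper_width: 1.001
grasp_force: 0.0
[-1.2390e-01  9.4100e-02 -2.4810e-01  1.2307e+00 -6.0000e-04 -3.1403e+00] [-2.1e-03 -3.0e-04 -1.0e+00]
go [-0.03   -0.0729  0.0891] turn 2.6864 psi -0.1252
```

```bash
python3 jog.py '[[0,0,0,0.15],[-0.003,-0.007,0,0.3],[-0.006,-0.014,0,0.45],[-0.01,-0.02,0,0.6],[-0.01,-0.03,0,0.75],[-0.015,-0.04,0,0.9],[-0.02,-0.05,0,1.05],[-0.025,-0.06,0,1.2],[-0.03,-0.07,0,1.35],[-0.03,-0.073,0.01,1.5],[-0.03,-0.073,0.02,1.65],[-0.03,-0.073,0.03,1.8]]' >/dev/null; python3 jog.py '[[0,0,0.01,0.15],[0,0,0.02,0.3],[0,0,0.03,0.45],[0,0,0.04,0.6],[0,0,0.05,0.75],[0,0,0.06,0.886],[0,0,0.06,0.886],[0,0,0.06,0.886]]'; python3 - <<'E'
from h import *
s=r.state(); print(s["qpos"].round(4),Ro.from_quat(s["eef_rot"]).as_matrix()[:,2].round(4))
go((0.42,0.095,0.20),0.33+np.pi)
c=snap("wrist","w6"); import pickle; pickle.dump(c,open("w6.pkl","wb"))
print(project(c,[[.42,.095,.0915],[.56,.2,.022],[.42,.095,0]]))
E
```

```text
time_s: 10.3
position: [0.415, 0.0952, 0.1993]
eef_rot: [-0.167, 0.986, 0.0, -0.001]
wrist_force: [0.6, 0.2, 0.9]
gripper_width: 0.999
grasp_force: 0.0
[ 5.360e-02  1.280e-01 -4.510e-01  9.941e-01 -3.000e-04 -2.812e-01] [-2.3e-03 -4.0e-04 -1.0e+00]
go [-0.0047 -0.0018 -0.0008] turn 0.0049 psi -2.8067
[[320.08505131 204.5813743 ]
 [362.59853437 310.04267854]
 [320.22701106 177.88010252]]
```

View pics/w6.png

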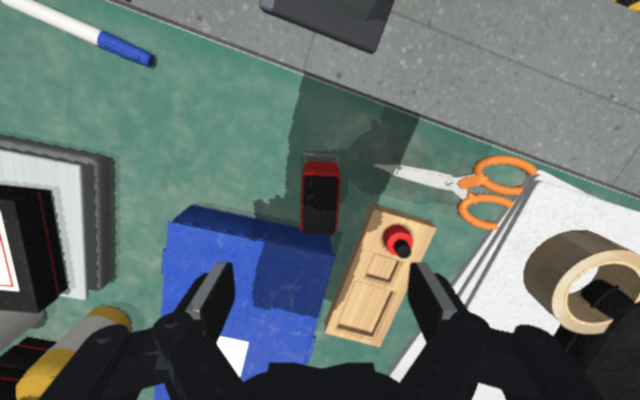

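The wrist view shows the stamp cap centred at about (320,204), aligned with the tool, which matches the predicted pixel (320,205). The tray is at (382,280). I refine this, triangulating against w4 and w5.

```bash
python3 - <<'E'
from m2 import *
from h import *
c=pickle.load(open("w6.pkl","rb")); c5=pickle.load(open("w5.pkl","rb")); c3=pickle.load(open("w3.pkl","rb"))[0]
q,w,bb,case=feats(c); print("cap",q.tolist(),rect(c,q,.0915),rect(c,q,.088)); print("tray",w.tolist(),rect(c,w,.022))
f=c["frame"].astype(int); R,g,b=f[...,2],f[...,1],f[...,0]
k=blob((R>g+25)&(R>b+25)&(R<170),(320,200)); print("red",quad(k).tolist(),cv2.boundingRect(k))
for row in (185,205,225): print(row,[tuple(f[row,x][::-1]) for x in range(296,346,2)])
for cc,n in((c5,"5"),(c3,"3")):
    q2,w2,_,_=feats(cc); print(n,"cap centre",tri([c,cc],[q.mean(0),q2.mean(0)]),"tray",tri([c,cc],[w.mean(0),w2.mean(0)]))
cm=blob(case,(250,260)); hq=cv2.approxPolyDP(cv2.convexHull(cm),5,True)[:,0]; print("case",np.c_[hq,plane(c,hq,.055)])
E
```

```text
cap [[336, 177], [334, 233], [303, 232], [305, 176]] [0.4209 0.0948 0.052  0.028  0.2971] [0.4221 0.0952 0.0528 0.0284 0.2971]
tray [[380, 206], [436, 229], [376, 346], [325, 327]] [ 0.5155  0.2023  0.183   0.0742 -0.0169]
red [[336, 163], [336, 231], [301, 229], [305, 163]] (300, 161, 41, 71)
185 [(np.int64(64), np.int64(85), np.int64(76)), (np.int64(66), np.int64(88), np.int64(79)), (np.int64(62), np.int64(76), np.int64(68)), (np.int64(81), np.int64(29), np.int64(27)), (np.int64(41), np.int64(19), np.int64(20)), (np.int64(23), np.int64(21), np.int64(22)), (np.int64(22), np.int64(22), np.int64(24)), (np.int64(25), np.int64(26), np.int64(26)), (np.int64(24), np.int64(25), np.int64(26)), (np.int64(23), np.int64(22), np.int64(23)), (np.int64(20), np.int64(21), np.int64(22)), (np.int64(17), np.int64(18), np.int64(19)), (np.int64(18), np.int64(18), np.int64(18)), (np.int64(23), np.int64(24), np.int64(23)), (np.int64(21), np.int64(20), np.int64(19)), (np.int64(17), np.int64(17), np.int64(16)), (np.int64(22), np.int64(21), np.int64(23)), (np.int64(20), np.int64(21), np.int64(21)), (np.int6
[... 2614 characters left out ...]
19434343621)]) tray (array([ 0.5261,  0.2143, -0.0107]), [np.float64(0.0007344197645770885), np.float64(0.0007344197645771167)])
3 cap centre (array([0.4213, 0.0952, 0.0887]), [np.float64(0.000463192116178777), np.float64(0.00046319211617872725)]) tray (array([0.5206, 0.2128, 0.003 ]), [np.float64(0.0033901077077832524), np.float64(0.0033901077077832186)])
case [[168.     222.       0.5007  -0.041    0.055 ]
 [187.     210.       0.4815  -0.0253   0.055 ]
 [206.     212.       0.4774  -0.0068   0.055 ]
 [334.     256.       0.4824   0.1321   0.055 ]
 [307.     363.       0.6311   0.1508   0.055 ]
 [243.     381.       0.6844   0.0845   0.055 ]
 [161.     316.       0.6192  -0.0283   0.055 ]]
```

Stamp: centre (0.421,0.095), yaw 0.30, top ≈0.089. That agrees with 0.0915. Now I descend and grasp.

```bash
python3 - <<'E'
from h import *
go((0.421,0.0952,0.051),0.30-np.pi)
E
```

```text
go [-0.0057 -0.0019  0.1485] turn 0.0346 psi -2.807
```

```bash
python3 jog.py '[[-0.006,-0.002,0,0.034],[-0.006,-0.002,0.03,0.034],[-0.006,-0.002,0.06,0.034],[-0.006,-0.002,0.09,0.034],[-0.006,-0.002,0.12,0.034],[-0.006,-0.002,0.14,0.034],[-0.006,-0.002,0.1485,0.034],[-0.006,-0.002,0.1485,0.034],[-0.006,-0.002,0.1485,0.034]]' 1.0; python3 jog.py '[[0,0,0,0],[0,0,0,0],[0,0,0,0],[0,0,0,0],[0,0,0,0],[0,0,0,0],[0,0,0,0]]' 0.0 60; python3 jog.py '[[0,0,0,0]]';
```

```text
time_s: 11.25
position: [0.4218, 0.0951, 0.0514]
eef_rot: [-0.148, 0.989, -0.0, -0.0]
wrist_force: [0.2, 0.5, 0.2]
gripper_width: 1.001
grasp_force: 0.0
time_s: 11.95
position: [0.4214, 0.0951, 0.0507]
eef_rot: [-0.148, 0.989, -0.0, -0.001]
wrist_force: [0.5, 0.2, 3.8]
gripper_width: 0.392
grasp_force: 63.2
time_s: 12.05
position: [0.4214, 0.0951, 0.0507]
eef_rot: [-0.148, 0.989, -0.0, -0.001]
wrist_force: [0.5, 0.8, 3.7]
gripper_width: 0.387
grasp_force: 63.2
```

Gripped (33 mm opening). I lift and check.

```bash
python3 jog.py '[[0,0,-0.02,0],[0,0,-0.06,0],[0,0,-0.1,0],[0,0,-0.14,0],[0,0,-0.17,0],[0,0,-0.17,0],[0,0,-0.17,0]]'; python3 - <<'E'
from h import *
go((0.5637,-0.1915,0.22),0.22-np.pi)
c=snap("wrist","w7"); s=r.state(); p=s["position"]; print(project(c,[p+[0,0,-.051+.0915],p+[0,0,-.051]]))
cv2.imwrite("pics/w7c.png",cv2.resize(c["frame"][100:380,160:480],None,fx=2,fy=2))
E
```

```text
time_s: 12.75
position: [0.4211, 0.0951, 0.2201]
eef_rot: [-0.148, 0.989, -0.0, -0.001]
wrist_force: [-0.6, -1.1, -2.2]
gripper_width: 0.39
grasp_force: 62.9
go [-5.250e-02 -3.158e-01 -1.000e-04] turn 0.0767 psi -2.8449
[[324.38137556 313.61209872]
 [322.88355186 224.59968362]]
```

View pics/w7c.png

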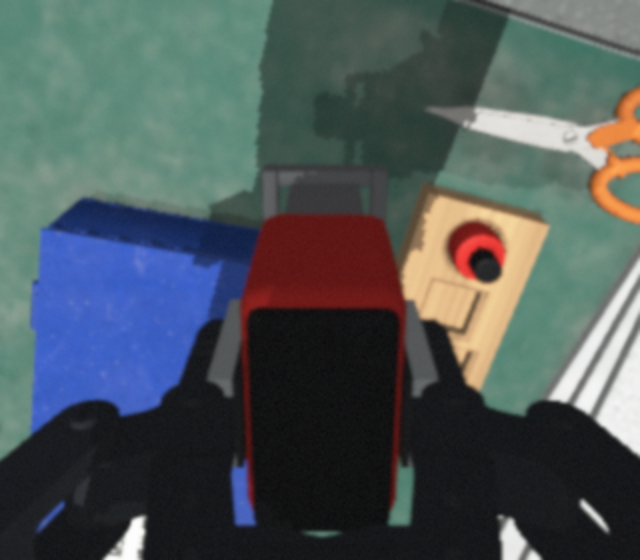

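The stamp sits square and central in the grip, with its foot frame edge visible at crop row 167 and columns 264–388. Now I check the foot offset and the bottle clearance.

```bash
python3 - <<'E'
from h import *
np.set_printoptions(precision=4,suppress=True)
c=r.read_camera("wrist"); s=r.state(); R=Ro.from_quat(s["eef_rot"]).as_matrix(); p=s["position"]
f=cv2.cvtColor(c["frame"],cv2.COLOR_BGR2GRAY).astype(int)
print("col323",f[176:212,323]); print("row200",f[200,284:364])
for z in(.051,.047,): print((plane(c,[(323,183.5),(292,190),(354,190)],p[2]-z)-p)@R)
side=r.read_camera("side"); print("yellow base",plane(side,[(374,250),(382,285)],0))
go((0.5637,-0.1915,0.22),0.22-np.pi)
E
```

```text
col323 [77 78 76 77 77 71 64 59 61 62 69 70 70 69 67 64 59 60 58 57 59 57 57 60
 58 56 57 57 58 58 53 52 46 43 41 41]
row200 [75 76 75 73 76 75 75 84 94 96 97 96 94 86 71 65 68 73 74 68 59 59 59 56
 57 56 58 57 57 57 56 58 59 57 58 57 56 61 58 58 58 59 58 57 61 59 57 57
 58 57 57 56 56 57 58 58 63 72 76 74 70 63 63 67 68 69 69 68 68 69 76 75
 74 75 75 77 78 79 81 81]
[[ 0.0299  0.0002  0.0511]
 [ 0.0254 -0.0205  0.0511]
 [ 0.0253  0.0208  0.0511]]
[[ 0.031   0.0001  0.0472]
 [ 0.0267 -0.0201  0.0471]
 [ 0.0266  0.0204  0.0471]]
yellow base [[ 0.7098 -0.1176  0.    ]
 [ 0.7205 -0.2266  0.    ]]
go [-0.0534 -0.316  -0.0016] turn 0.0767 psi -2.8449
```

```bash
python3 jog.py '[[-0.006,-0.035,0,0.01],[-0.012,-0.07,0,0.02],[-0.018,-0.11,0,0.03],[-0.025,-0.15,0,0.04],[-0.032,-0.19,0,0.05],[-0.04,-0.23,0,0.06],[-0.046,-0.27,0,0.07],[-0.05,-0.295,0,0.077],[-0.0534,-0.316,0,0.077],[-0.0534,-0.316,0,0.077],[-0.0534,-0.316,0,0.077],[-0.0534,-0.316,0,0.077]]'; python3 - <<'E'
from h import *
import pickle
s=r.state(); print(s["dq"].round(3),s["qpos"].round(3)); go((0.5637,-0.1915,0.16),0.22-np.pi)
c=snap("wrist","w8"); pickle.dump(c,open("w8.pkl","wb"))
print(project(c,[[.5637,-.1915,.0895]]))
cv2.imwrite("pics/w8c.png",cv2.resize(c["frame"][80:380,120:520],None,fx=2,fy=2))
E
```

```text
time_s: 14.1
position: [0.5641, -0.1905, 0.2195]
eef_rot: [-0.11, 0.994, 0.0, -0.002]
wrist_force: [-0.0, 0.3, -2.8]
gripper_width: 0.391
grasp_force: 62.9
[ 0.006 -0.012  0.004  0.001  0.    -0.003] [-4.480e-01  4.350e-01  2.900e-02  1.168e+00 -1.000e-03 -6.680e-01]
go [ 0.0004 -0.0009  0.0596] turn 0.0001 psi -2.9214
[[321.10843504 191.27082213]]
```

View pics/w8c.png

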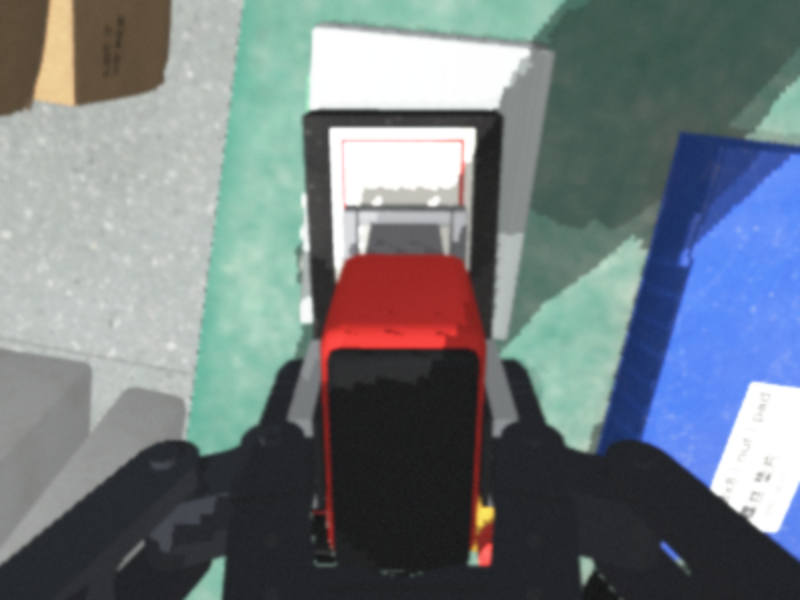

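The view shows the label frame's near edge at crop row 141, columns 343–463. The stamp foot is at columns 345–467 and parallel to it. I convert these to tool coordinates.

```bash
python3 - <<'E'
from h import *
import pickle
np.set_printoptions(precision=4,suppress=True)
c=pickle.load(open("w8.pkl","rb")); s=r.state(); R=Ro.from_quat(s["eef_rot"]).as_matrix(); p=s["position"]
print((plane(c,[(291.5,150.5),(351.5,150.5),(285,144),(358,144)],.0895)-p)@R)
print("foot",(plane(c,[(292.5,184),(353.5,184)],p[2]-.049)-p)@R)
f=c["frame"].astype(int); m=(f[...,2]-f[...,1]>30); print("redcols row165",np.where(m[165,270:370])[0]+270,"rows col321",np.where(m[130:180,321])[0]+130)
E
```

```text
[[ 0.0387 -0.0274  0.1305]
 [ 0.0385  0.0263  0.1306]
 [ 0.0445 -0.033   0.1305]
 [ 0.0443  0.0319  0.1306]]
foot [[ 0.0308 -0.0197  0.0491]
 [ 0.0307  0.0201  0.0491]]
redcols row165 [291 350 351 352] rows col321 [150]
```

Aligned within about 1 mm. I descend to just above the label.

```bash
python3 jog.py '[[0.001,-0.0005,0.02,0],[0.001,-0.0005,0.045,0],[0.001,-0.0005,0.06,0],[0.001,-0.0005,0.069,0],[0.001,-0.0005,0.073,0],[0.001,-0.0005,0.073,0],[0.001,-0.0005,0.073,0]]'; python3 jog.py '[[0,0,0.003,0],[0,0,0.006,0],[0,0,0.006,0],[0,0,0.006,0]]'; python3 jog.py '[[0,0,0.003,0],[0,0,0.005,0],[0,0,0.005,0],[0,0,0.005,0]]'
```

```text
time_s: 14.85
position: [0.5643, -0.1922, 0.1482]
eef_rot: [-0.11, 0.994, -0.0, -0.001]
wrist_force: [-0.1, 0.2, -1.2]
gripper_width: 0.387
grasp_force: 62.8
time_s: 15.25
position: [0.5637, -0.1922, 0.1413]
eef_rot: [-0.11, 0.994, -0.0, -0.001]
wrist_force: [-0.6, -0.0, -1.0]
gripper_width: 0.391
grasp_force: 62.8
time_s: 15.65
position: [0.5641, -0.1923, 0.1367]
eef_rot: [-0.11, 0.994, -0.0, -0.001]
wrist_force: [0.2, -0.6, 3.3]
gripper_width: 0.392
grasp_force: 63.4
```

```bash
for i in 1 2; do python3 jog.py '[[0,0,0.002,0],[0,0,0.004,0],[0,0,0.004,0],[0,0,0.004,0]]' | grep -E "pos|wrist|time"; done
```

```text
time_s: 16.05
position: [0.5641, -0.1923, 0.1325]
wrist_force: [1.8, -0.6, 3.6]
time_s: 16.45
position: [0.5641, -0.1923, 0.1287]
wrist_force: [0.4, -0.4, 6.4]
```

```bash
for i in 1 2; do python3 jog.py '[[0,0,0.0015,0],[0,0,0.003,0],[0,0,0.003,0],[0,0,0.003,0]]' | grep -E "pos|wrist|time|rot"; done
```

```text
time_s: 16.85
position: [0.5641, -0.1923, 0.1259]
eef_rot: [-0.11, 0.994, -0.0, -0.001]
wrist_force: [1.2, 0.3, 7.0]
time_s: 17.25
position: [0.5641, -0.1923, 0.123]
eef_rot: [-0.11, 0.994, -0.0, -0.001]
wrist_force: [0.1, 0.6, 8.7]
```

```bash
for i in 1 2; do python3 jog.py '[[0,0,0.001,0],[0,0,0.002,0],[0,0,0.002,0],[0,0,0.002,0]]' | grep -E "pos|wrist|time"; done
```

```text
time_s: 17.65
position: [0.5642, -0.1922, 0.1214]
wrist_force: [-2.0, 0.2, 12.3]
time_s: 18.05
position: [0.5642, -0.1923, 0.1198]
wrist_force: [-1.9, 1.8, 16.2]
```

The slope has risen to about 2 N/mm, which is the scale alone, so the handle is on its stop at about 18 N. I hold for over a second, then rise.

```bash
python3 jog.py '[[0,0,0,0],[0,0,0,0],[0,0,0,0],[0,0,0,0],[0,0,0,0],[0,0,0,0],[0,0,0,0],[0,0,0,0],[0,0,0,0],[0,0,0,0],[0,0,0,0],[0,0,0,0]]'; python3 - <<'E'
from h import *
c=snap("wrist","w9"); s=r.state(); p=s["position"]; print(s["wrist_force"],project(c,[p+[0,0,-.039]]))
E
python3 jog.py '[[0,0,-0.004,0],[0,0,-0.008,0],[0,0,-0.013,0],[0,0,-0.018,0],[0,0,-0.023,0],[0,0,-0.03,0],[0,0,-0.05,0],[0,0,-0.08,0],[0,0,-0.1,0],[0,0,-0.1,0],[0,0,-0.1,0]]'; python3 - <<'E'
from h import *
c=snap("wrist","w10")
d=cv2.imread("pics/w9.png"); cv2.imwrite("pics/w10c.png",np.hstack([cv2.resize(x[80:340,200:460],(400,400)) for x in(d,c["frame"])]))
E
```

```text
time_s: 19.25
position: [0.5642, -0.1923, 0.1198]
eef_rot: [-0.11, 0.994, -0.001, -0.0]
wrist_force: [-2.1, 3.1, 16.0]
gripper_width: 0.391
grasp_force: 65.1
[-1.62653952  1.4643025  15.6833725 ] [[322.90266761 233.02711796]]
time_s: 20.4
position: [0.5636, -0.192, 0.2177]
eef_rot: [-0.11, 0.994, 0.0, -0.001]
wrist_force: [-0.3, -0.4, -2.9]
gripper_width: 0.393
grasp_force: 62.7
```

View pics/w10c.png

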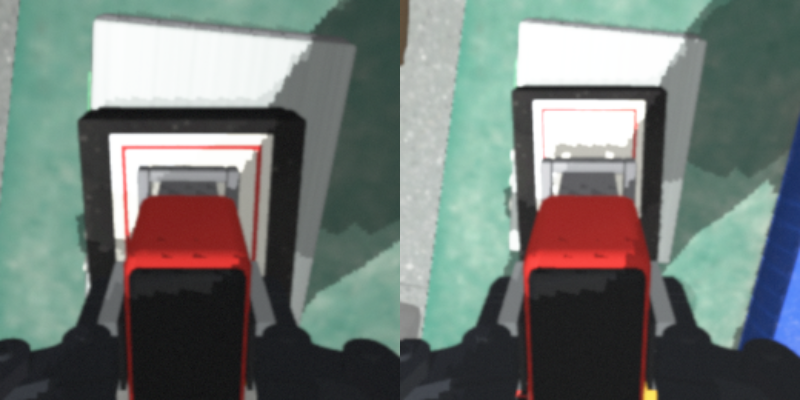

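The left image, during the press, shows the foot inside the frame with margins on both sides. The right shows the label after lifting, with the box unmoved. All 10 views are used, so from here I go by numbers. I move toward the tray, stopping over the case to measure it.

```bash
python3 -c "
from h import *
go((0.55,0.03,0.25),0.02-np.pi)"
```

```text
go [-0.0353  0.2194 -0.0328] turn 0.1997 psi -2.9219
```

```bash
python3 jog.py '[[-0.004,0.025,-0.01,0.03],[-0.009,0.055,-0.02,0.06],[-0.014,0.09,-0.03,0.09],[-0.02,0.125,-0.033,0.12],[-0.025,0.16,-0.033,0.15],[-0.03,0.19,-0.033,0.18],[-0.035,0.21,-0.033,0.2],[-0.035,0.22,-0.033,0.2],[-0.035,0.22,-0.033,0.2],[-0.035,0.22,-0.033,0.2]]'; cat > m3.py <<'E'
from h import *
import pickle
np.set_printoptions(precision=4,suppress=True,linewidth=150)
c6=snap("wrist","w11"); pickle.dump(c6,open("w11.pkl","wb"))
def side(c,P,z,ax,lo,hi,sel):
    "line through silhouette points of one tray side: coordinate across at mid + slope"
    X=plane(c,P,z); o=1-ax; k=(X[:,o]>lo)&(X[:,o]<hi)&sel(X)
    if k.sum()<8: return "few %d"%k.sum()
    vx,vy,x0,y0=cv2.fitLine(X[k,:2].astype(np.float32),cv2.DIST_HUBER,0,.001,.001)[:,0]
    d=np.abs((X[k,0]-x0)*vy-(X[k,1]-y0)*vx); mid=(.51,.2)[o]
    sl=(vy/vx) if ax==1 else vx/vy
    return np.array([ (y0 if ax else x0)+sl*(mid-(x0 if ax else y0)),sl,d.mean(),k.sum()])
for n in("w3","w4","w5","w6","w11"):
    c=pickle.load(open(n+".pkl","rb")); c=c[0] if isinstance(c,tuple) else c
    f=c["frame"].astype(int); b,g,R=f[...,0],f[...,1],f[...,2]; tp=project(c,[[.5,.195,.022]])[0]
    w=blob(((R>b+20)&(g>b+5)&(R<g+70)&(R>80)).astype(np.uint8),tp); P=w[:,0]; cam=-c["R"].T@c["t"]
    print(n,cv2.contourArea(w),cv2.boundingRect(w),cam)
    print("  +y",side(c,P,.022,1,.46,.58,lambda X:X[:,1]>.22))
    print("  -y z0",side(c,P,0,1,.44,.48,lambda X:X[:,1]<.185))
    print("  +x",side(c,P,.022,0,.185,.22,lambda X:X[:,0]>.585))
    print("  -x",side(c,P,0 if cam[0]<.43 else .022,0,.185,.22,lambda X:X[:,0]<.44))
E
python3 m3.py
```

```text
time_s: 21.45
position: [0.55, 0.0295, 0.2507]
eef_rot: [-0.01, 1.0, -0.0, -0.002]
wrist_force: [-0.0, -0.3, -1.2]
gripper_width: 0.39
grasp_force: 62.7
w3 7618.5 (75, 96, 104, 136) [ 0.5846 -0.0724  0.4349]
  +y [ 0.2404  0.0242  0.0003 85.    ]
  -y z0 [ 0.1737  0.1546  0.0006 25.    ]
  +x [ 0.6085 -0.0206  0.0003 26.    ]
  -x [ 0.4277 -0.0232  0.0004 23.    ]
w4 8941.0 (170, 25, 87, 151) [0.5226 0.0491 0.4344]
  +y [ 0.24    0.026   0.0003 96.    ]
  -y z0 [ 0.1664  0.0376  0.0003 28.    ]
  +x [ 0.6079 -0.0301  0.0003 28.    ]
  -x [ 0.4275 -0.0116  0.0003 24.    ]
w5 8934.0 (169, 25, 88, 151) [0.5229 0.0489 0.4344]
  +y [ 0.24    0.025   0.0003 96.    ]
  -y z0 [ 0.1659  0.0273  0.0003 28.    ]
  +x [ 0.6078 -0.0193  0.0002 28.    ]
  -x [ 0.4276 -0.0259  0.0004 24.    ]
w6 8648.5 (325, 204, 112, 143) [0.3348 0.0661 0.3425]
  +y [ 0.2384  0.0586  0.002  86.    ]
  -y z0 [ 0.1648  0.0289  0.0003 29.    ]
  +x [ 0.6083 -0.0167  0.0004 25.    ]
  -x [ 0.4289 -0.0159  0.0003 27.    ]
w11 10233.5 (422, 62, 91, 153) [0.4652 0.0266 0.394 ]
  +y [  0.2399   0.0238   0.0003 100.    ]
  -y z0 [ 0.1693  0.0926  0.0014 65.    ]
  +x [ 0.6081 -0.0182  0.     27.    ]
  -x [ 0.428  -0.0144  0.     31.    ]
```

The tray is consistent in every view: heading 0.0245, length 180 mm, pocket at (0.561,0.2033). I check the distance to the black case and compute the move.

```bash
python3 - <<'E'
from h import *
a=r.read_camera("side"); b=r.read_camera("scene")
print(plane(a,[(380,178)],0),plane(b,[(340,150),(303,122)],0))
go((0.560,0.2033,0.25),0.0245-np.pi)
E
```

```text
[[0.75259611 0.17283898 0.        ]] [[ 7.73327930e-01  1.95590128e-01 -1.11022302e-16]
 [ 7.89960119e-01  3.75771959e-01  0.00000000e+00]]
go [-0.013   0.1739  0.0009] turn -0.0058 psi -3.1229
```

```bash
python3 jog.py '[[-0.003,0.03,0,0],[-0.006,0.07,0,-0.005],[-0.009,0.11,0,-0.006],[-0.012,0.145,0,-0.006],[-0.013,0.165,0,-0.006],[-0.013,0.174,0,-0.006],[-0.013,0.174,0.03,-0.006],[-0.013,0.174,0.07,-0.006],[-0.013,0.174,0.11,-0.006],[-0.013,0.174,0.14,-0.006],[-0.013,0.174,0.15,-0.006],[-0.013,0.174,0.15,-0.006]]'; python3 - <<'E'
from h import *
np.set_printoptions(precision=4,suppress=True)
go((0.560,0.2033,0.067),0.0245-np.pi)
c=snap("wrist","w12"); s=r.state(); R=Ro.from_quat(s["eef_rot"]).as_matrix(); p=s["position"]; print(s["dq"].round(3),project(c,[p+[0,0,-.05], [.561-.037,.2033,.022]]))
f=c["frame"]; print(cv2.imwrite("pics/w12.png",f))
f=f.astype(int); b,g,Rr=f[...,0],f[...,1],f[...,2]; red=blob((Rr>g+60)&(Rr>b+60),(322,300)) if 0 else None
E
```

```text
time_s: 22.8
position: [0.5589, 0.2033, 0.1003]
eef_rot: [-0.012, 1.0, -0.001, -0.002]
wrist_force: [0.4, -0.1, -1.1]
gripper_width: 0.39
grasp_force: 62.7
go [-0.0012  0.      0.0333] turn 0.0001 psi -3.117
[ 0.006 -0.024  0.028  0.008  0.001  0.001] [[323.596  228.5119]
 [323.9346 167.3865]]
True
```

```bash
python3 jog.py '[[-0.001,0,0.01,0],[-0.001,0,0.02,0],[-0.001,0,0.025,0],[-0.001,0,0.03,0],[-0.001,0,0.033,0],[-0.001,0,0.033,0],[-0.001,0,0.033,0]]'; python3 jog.py '[[0,0,0.002,0],[0,0,0.004,0],[0,0,0.005,0],[0,0,0.005,0]]'
```

```text
time_s: 23.55
position: [0.5605, 0.2045, 0.0684]
eef_rot: [-0.013, 1.0, -0.0, -0.001]
wrist_force: [0.9, 0.0, -1.7]
gripper_width: 0.392
grasp_force: 62.7
time_s: 23.95
position: [0.5603, 0.2044, 0.063]
eef_rot: [-0.013, 1.0, -0.0, -0.001]
wrist_force: [0.2, -0.7, -1.3]
gripper_width: 0.391
grasp_force: 62.7
```

No contact with the rim. I lower the last millimetres onto the pocket floor.

```bash
python3 jog.py '[[0,0,0.001,0],[0,0,0.002,0],[0,0,0.002,0],[0,0,0.002,0]]'|grep -E "pos|wrist"; python3 jog.py '[[0,0,0.001,0],[0,0,0.001,0],[0,0,0.001,0]]'|grep -E "pos|wrist"
```

```text
position: [0.5604, 0.2044, 0.0612]
wrist_force: [0.1, -0.1, -1.5]
position: [0.5605, 0.2044, 0.0604]
wrist_force: [-0.4, -0.5, 2.7]
```

Contact on the floor at the expected height (0.0604). I release with a partial opening and retreat.

```bash
python3 jog.py '[[0,0,0,0],[0,0,0,0],[0,0,0,0],[0,0,0,0],[0,0,0,0],[0,0,0,0]]' 0.6; python3 jog.py '[[0,0,-0.015,0],[0,0,-0.04,0],[0,0,-0.08,0],[0,0,-0.12,0],[0,0,-0.16,0],[0,0,-0.18,0],[0,0,-0.18,0],[0,0,-0.18,0]]'; python3 - <<'E'
from m2 import *
s=r.state()
c=snap("wrist","w13"); f=c["frame"].astype(int)
sp=project(c,[[.561,.2033,.1015]])[0]; k=blob(f.max(2)<52,sp); q=quad(k); print("cap",q.tolist(),sp,rect(c,q,.1015))
b,g,R=f[...,0],f[...,1],f[...,2]; k=blob((R>g+40)&(R>b+40)&(R<200),sp); print("red",cv2.boundingRect(k))
a=[r.read_camera(n) for n in("scene","side")]; cc=[]
for x in a:
    f=x["frame"].astype(int); b,g,R=f[...,0],f[...,1],f[...,2]; p=project(x,[[.561,.2033,.075]])[0]
    ks=[k for k in cv2.findContours(((R>g+45)&(R>b+45)).astype(np.uint8),0,1)[0] if np.hypot(*(k[:,0].mean(0)-p))<20]
    k=max(ks,key=cv2.contourArea); cc.append(cen(k)); print(p,cc[-1],cv2.boundingRect(k))
print("red handle",tri(a,cc))
w=[cen(blob((x["frame"].min(2)>215),project(x,[[.5637,-.1915,.0895]])[0])) for x in a[1:]]; print("label side px",w)
E
```

```text
time_s: 25.25
position: [0.5604, 0.2044, 0.0602]
eef_rot: [-0.013, 1.0, -0.0, -0.001]
wrist_force: [0.7, 0.2, 0.0]
gripper_width: 0.596
grasp_force: 0.0
time_s: 26.05
position: [0.5608, 0.2045, 0.24]
eef_rot: [-0.013, 1.0, -0.0, -0.001]
wrist_force: [0.6, 0.5, -0.5]
gripper_width: 0.602
grasp_force: 0.0
cap [[335, 162], [335, 213], [308, 214], [307, 162]] [321.0983 189.0455] [0.5606 0.2036 0.0522 0.0267 0.0276]
red (304, 150, 35, 62)
[279.6087 162.9328] [280.38   166.5361] (268, 155, 25, 23)
[319.7637 151.5699] [320.7031 152.3529] (311, 149, 18, 12)
red handle (array([0.5627, 0.2047, 0.0662]), [np.float64(0.003984117702056977), np.float64(0.003984117702056852)])
label side px [array([318.9495, 249.2566])]
```

The stamp stands centred in the pocket at (0.5606,0.2036), yaw 0.028. Its cap is the right size for that height, and the box has not moved. I hand in.

```bash
python3 -c "
from station import r
print(r.finish_job())"
```

```text
the job is handed in; nothing more can be done
None
```

I stamped the gift box inside the label frame (handle to its stop, about 18 N, held over 1 s), set the stamp upright in its tray pocket and let go, and handed the job in at about 26 s. I didn't check for the imprint itself, and the hand-in returned no verdict.

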